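# Nip up a workholding clamp with a ratchet wrench

### The job

Pick the ratchet wrench out of its wooden rest, set its socket fully down over the hexagon screw head of the clamping jig, and swing the handle back and forth between the two guide pins until the red pad grips the brass block firmly, with about 0.6 N m at the screw, without crushing it (stay below 0.9 N m). Then let go, leaving the wrench seated on the screw, and disturb nothing else on the bench.

Things in the scene. Friction and masses are not known exactly. Their poses are not given: they have to be found in the camera images.
- grip (a point): Ratchet wrench, 0.39 kg: red handle, 125 mm long, 20 wide, 18 high, level; it runs from 85 mm behind this point to 40 mm before it, then a steel neck 14 mm wide to the round head, 58 mm across. This point: mid-section of the handle, 100 mm from the socket axis; x along the handle to the head, z up. It balances 25 mm from the socket axis, so grip it firmly (80 to 120 N).
- mouth (a point): Centre of the socket's open lower end, under the head: 100 mm along +x of the grip point, 31 mm below it; same axes. Hexagon socket 26.2 mm across flats, 22 mm deep, lowest 5 mm flared as a lead-in, 40 mm outside, at any angle to the screw's. It turns in the head in clicks of 18 degrees: drives as the handle swings clockwise seen from above, slips (0.06 N m at most) as it swings back.
- screw_top (a point): Centre of the top of the hexagon screw head, 120 mm above the bench, 24 mm across flats, 24 mm high, upper 4 mm tapered; axes as the jig's. It never rises. Socket fully down: its mouth is 22 mm below this point. If the hexagons are out of step it stays some 13 mm high: turn a little clockwise and press again lightly (5 to 10 N) until it drops. Play in socket and ratchet: 0.3 to 0.7 rad a stroke.
- jig: Clamping jig, wooden base 200 x 130 x 18 mm fixed to the bench; origin on the bench under the screw axis, x from the screw to the block, z up. Two steel guide pins, 12 mm thick and 155 mm high, stand at x = -25 mm, y = +43 and -43 mm: the wrench handle must lie between them, pointing to the jig's -x side, and can swing 0.75 rad either way from there.
- strap: Blue strap with a red pad, 26 x 26 mm, under its nose; origin at the centre of the pad's underside, 70 mm from the screw along the jig's x. It starts 7 to 13 mm above the block and sinks 5 mm per radian of screw, clockwise. The screw takes a steady 0.35 N m until the pad is down, then 1.7 N m more per radian, and stays where left. After a brisk stop the felt torque drops by up to 0.25: judge it moving slowly.
- block: Brass block being clamped, 46 x 50 x 24 mm, loose on the jig under the pad; origin at the centre of its underside, 24 mm above the bench. Leave it where it is.
- rest: Wooden rest of the wrench, fixed: board 260 x 60 x 10 mm, origin at its underside's centre, x towards the wrench's head. The wrench's grip point is over the origin, 41 mm above the bench; the socket stands in a ring 22 mm high and the handle's rear in a saddle with lugs 40 mm high, 72 mm behind the origin. Lift the wrench 60 mm straight up to clear it.
- tray: Dark steel parts tray, 170 x 110 x 35 mm, fixed to the bench, origin at the centre of its underside. Not used.
- jar: Amber jar with brass lid, 66 mm across, 85 mm high, origin at the centre of its underside. Not used, leave alone.
- bowl: White bowl, 120 mm across, 50 mm high, origin at the centre of its underside. Not used, leave alone.
- file: Hand file with wooden handle, 200 mm long, lying on the bench, origin at its middle on the bench, x towards the blade. Not used, leave alone.
Things that resemble listed ones, but are neither listed nor needed, are in the scene too. Leave any pink or purple look-alike of the part that bears grip alone.

How it is judged:
By the outcome, as a careful person would: the job done as asked, in the order asked, and still so for the second after the job is handed in, with the robot touching nothing.
It also fails if it takes over 72 s, if anything falls off the work surface, if the arm or the gripper's body presses on something with over 40 N, if the wrist force passes 120 N, or if a joint passes its speed limit or range.

### The arm

A 6-joint arm with a two-finger parallel gripper is mounted at the origin on the work surface. World frame = base frame: x ahead of the robot, y to its left, z up, the work surface at z = 0. Lengths are in mm, angles in rad, forces in N, time in s.
With the tool pointing down it reaches from about 350 to 875 mm from the base axis. Payload 4.2 kg.
Tool frame: the origin (TCP) lies midway between the tips of the shut fingers; the grasp point (between the pads) lies 19 mm behind it; z points along the fingers, y is the line along which they close (so a half turn about z gives the same grasp; the last joint's range is limited). The gripper opens to 85 mm and grips with 20 to 120 N. Pads are 22 mm wide; open, the fingers measure 114 mm over their backs; the gripper's body (76 mm by 85 mm) begins 54 mm behind the grasp point. The pads swing forward as they close: fully open they stand 13 mm farther back than shut.
Start: joints at [-0.991, 0.385, 0.008, 0, -1.194, -0.259], TCP at [197.094, -593.088, 231.312] pointing down, gripper open.
Joint ranges: [-3.14, 3.14], [-1.21, 2.06], [-1.07, 1.41], [-3.16, 2.05], [-2.99, -0.16], [-3.1, 3.1]. Speed limits (rad/s): [2.79, 2.79, 3.14, 3.14, 3.14, 3.14].

### API

Orientations are given as a unit quaternion [x, y, z, w].
In Python, from bench import read_state, get_image, job_done gives the robot as it stands.
- The arm moves only by the tool servo_tool, never from a script. Its arguments are lists of equal length, an entry for each row: "rotation": the turn, a rotation vector about the world's x, y, z scaled (see below), a list of three; "slide": the shift along the world's x, y, z scaled (see below), a list of three; "grip": the opening, from -1 (shut) to 1 (fully open). In form: {"rotation": [[rx, ry, rz], ...], "slide": [[tx, ty, tz], ...], "grip": [grip, ...]}. A call has 1 to 8 rows; each row is the pose to reach, as a shift and turn from the pose commanded when the call began, turning the shorter way round; what a row does not reach only later rows make up. The controller multiplies each number of a shift by 0.2 m and each number of a turn by 360 degrees. A row lasts 1/8 s, in which the tool goes at most 62.5 mm and 10.7 degrees, less where a joint would pass 70% of its speed; a pose out of reach is approached as far as the arm can. A call with a number of a shift or a turn outside -1 to 1 is refused whole. A call with a gripper value outside its range is refused whole. The fingers move at their own pace and stop on an object; the grip force is fixed at half the most. Time passes only in rows, so rows that repeat a pose let the fingers close. It gives the time, the measured TCP pose, the force, the opening and the grip force at its end, in the units of the state.
- read_state(): the state, without advancing time (a new reading comes with each control period).
- get_image(name): name is "scene" or "top" or "wrist"; returns a dict with "image" (384x512x3 uint8, red, green, blue), "depth" (384x512 float32, mm along the optical axis (not along the pixel's ray), 0 where there is no reading), "camera_matrix" (3x3 intrinsics, pixels), "rvec" (rotation vector, rad) and "tvec" (3), from world to camera coordinates, as OpenCV has them; the wrist camera has in their place "hand_eye" (4x4, takes a point from camera to tool coordinates, whose origin is the TCP and whose axes are the flange's). Camera axes: x right, y down, z forward; pixel columns grow to the right and rows downward; lengths in mm; the calibration is good to about 2 mm. The wrist camera is an equidistant fisheye: a pixel r from the principal point sees the ray r / f radians off the axis. A picture is of the moment at which its call begins: read the wrist's pose just before it.
- job_done(): hands the job in; it is judged then, once.
The state is a dict: "clock": time; "joints": joint angles; "joint_vel": joint speeds; "joint_efforts": joint torques, N m; "position": TCP position; "ee_rot": TCP orientation; "contact_force": force on the tool from outside, world axes, zero at the start; "wrist_torque": the same for the moment, N m; "gripper_width": finger opening in mm; "grasp_force": force on a finger pad.
Only numpy, scipy, OpenCV 4.12 (cv2) and the standard library are available. Lean on these libraries where they do the work, as an engineer would, in place of code of your own. Each camera call takes 0.05 s, during which the arm holds its last target. There are 200 camera calls.

## Working session

There is one attempt and no reset: what is moved stays moved. The work goes in short steps, Python scripts to look and compute and a tool call to move; the robot and the scene stay as the last step left them, time stands still between calls to the robot, and variables do not carry over. Pictures are saved under pics/ and viewed, at most 10 in all, crops included, and the job is handed in when it is done.

Besides the shell and the picture viewer there is one more tool, called after ">>>" by a JSON object that holds its "method" and its "body". servo_tool: Moves the arm, as the interface text tells. Shifts and turns lie within -1 to 1; 1 stands for 0.2 m of shift or 360 degrees of turn. Its arguments: {"type":"object","properties":{"rotation":{"type":"array","items":{"type":"array","items":{"type":"number","minimum":-1,"maximum":1}}},"slide":{"type":"array","items":{"type":"array","items":{"type":"number","minimum":-1,"maximum":1}}},"grip":{"type":"array","items":{"type":"number"}}},"required":["rotation","slide","grip"]}

```bash
mkdir -p pics; ls; cat > h.py <<'E'
import numpy as np, cv2
from bench import read_state, get_image, job_done
def save(n,im): cv2.imwrite('pics/'+n,cv2.cvtColor(im,cv2.COLOR_RGB2BGR))
def world(d):
    K=np.array(d['camera_matrix']);D=d['depth'];R=cv2.Rodrigues(np.array(d['rvec'],float))[0];t=np.array(d['tvec'],float).ravel()
    v,u=np.mgrid[:D.shape[0],:D.shape[1]]
    P=np.stack([(u-K[0,2])/K[0,0]*D,(v-K[1,2])/K[1,1]*D,D],-1)
    return (P-t)@R
E
python3 - <<'E'
from h import *
import pickle
s=get_image('scene');t=get_image('top');pickle.dump((s,t),open('st.pkl','wb'))
save('scene.png',s['image']);save('top.png',cv2.resize(t['image'],(800,600)))
print(read_state());
for d in(s,t):
    print(d['camera_matrix'],-cv2.Rodrigues(np.array(d['rvec'],float))[0].T@np.array(d['tvec']).ravel())
E
```

```text
pics
{'clock': 0.1, 'joints': array([-9.91398646e-01,  3.85498375e-01,  6.76502503e-03, -4.63809073e-04,
       -1.19402076e+00, -2.58586596e-01]), 'joint_vel': array([ 0.00143371, -0.00206823,  0.00192016,  0.00204332,  0.00080743,
       -0.00064742]), 'joint_efforts': array([-7.82560455e-04, -3.93318629e+01,  1.88928705e+01,  4.19796735e+00,
       -2.58134154e-03,  9.41403158e-06]), 'position': array([ 196.93274671, -592.60564369,  230.31640321]), 'ee_rot': array([-1.59634039e-01,  9.87175754e-01,  9.81915127e-04, -2.01344595e-04]), 'contact_force': array([-0.16960783, -0.76133455, -0.37850181]), 'wrist_torque': array([-0.02445568,  0.00095187,  0.04111574]), 'grasp_force': 0.0, 'gripper_width': 85.51846853626034}
[[444.99721529   0.         244.26091308]
 [  0.         444.99721529 186.21540994]
 [  0.           0.           1.        ]] [1514.15894005  171.29883626  782.47589834]
[[456.48024361   0.         249.92824136]
 [  0.         456.48024361 190.99309214]
 [  0.           0.           1.        ]] [ 232.05212616  -57.10747309 1395.89142274]
```

View pics/top.png

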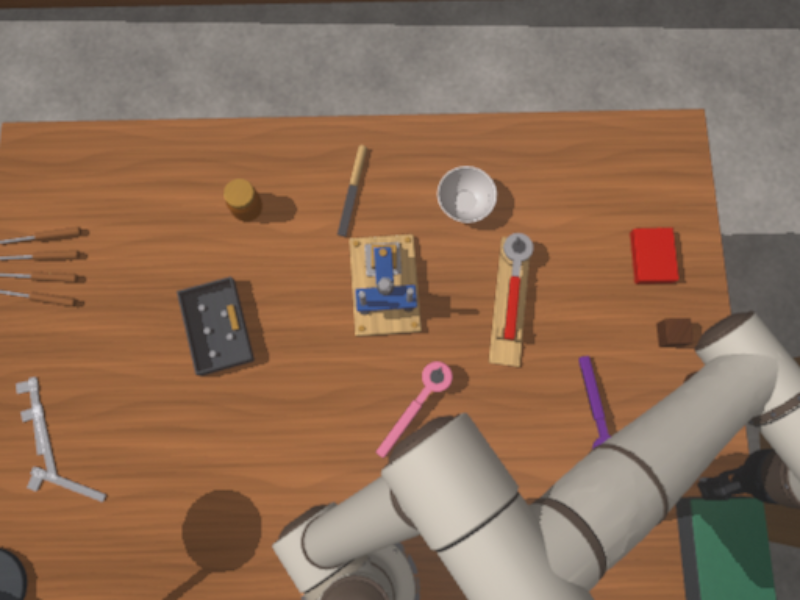

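View pics/scene.png

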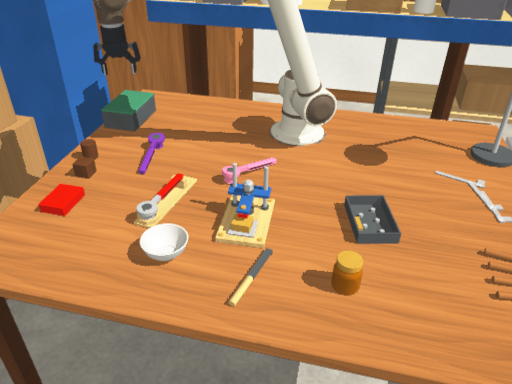

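The top view shows the rest with the red-handled wrench at (510,300), its head at (518,247), and the jig at (386,285) with its block side away from the robot. The scene view shows the guide pins on the robot side, plus pink and purple look-alikes to leave alone.

```bash
python3 - <<'E'
from h import *
import pickle
s,t=pickle.load(open('st.pkl','rb'))
for nm,d in(('scene',s),('top',t)):
    P=world(d);im=d['image'];H=cv2.cvtColor(im,cv2.COLOR_RGB2HSV);h,sa,v=cv2.split(H)
    X,Y,Z=P[...,0],P[...,1],P[...,2]
    ok=d['depth']>0
    red=ok&((h<6)|(h>174))&(sa>180)&(v>80)&(Z>42)&(Z<62)&(X>300)&(X<650)&(Y>-330)&(Y<0)
    n,l,st,c=cv2.connectedComponentsWithStats(red.astype(np.uint8))
    for i in range(1,n):
        if st[i,4]>30:
            p=P[l==i];r=cv2.minAreaRect(p[:,:2].astype(np.float32));print(nm,'red',st[i],p.mean(0).round(1),np.median(p[:,2]).round(1),r)
    for nm2,m in (('jigbase',ok&(h>10)&(h<30)&(Z>14)&(Z<22)&(X>300)&(X<700)&(Y>-130)&(Y<150)),('rest',ok&(Z>6.5)&(Z<13)&(X>300)&(X<700)&(Y>-330)&(Y<-120)),
      ('head',ok&(sa<60)&(Z>45)&(Z<75)&(X>450)&(X<650)&(Y>-330)&(Y<-150)),
      ('blue',ok&(h>100)&(h<130)&(sa>120)&(Z>40)&(X>300)&(X<650)&(Y>-130)&(Y<150)),
      ('screwtop',ok&(sa<90)&(Z>112)&(Z<128)&(X>350)&(X<650)&(Y>-130)&(Y<150)),('pins',ok&(Z>145)&(Z<165)&(X>350)&(X<650)&(Y>-130)&(Y<150)),('board_jar',ok&(Z>60)&(X>480)&(X<700)&(Y>-130)&(Y<400))):
        n,l,st,c=cv2.connectedComponentsWithStats(m.astype(np.uint8))
        for i in range(1,n):
            if st[i,4]>(8 if nm2 in('pins','screwtop') else 60):
                p=P[l==i];r=cv2.minAreaRect(p[:,:2].astype(np.float32));print(nm,nm2,st[i],p.mean(0).round(1),np.round(np.r_[r[0],r[1],r[2]],1))
c=t['image'][140:220,210:350];save('crop.png',cv2.resize(c,None,fx=5.7,fy=5.7,interpolation=cv2.INTER_CUBIC))
E
```

```text
scene red [158 174  25  25 183] [ 518.7 -299.1   49.9] 50.6 ((516.7361450195312, -300.39434814453125), (19.44049072265625, 119.02792358398438), 81.12711334228516)
scene jigbase [ 216  195   59   51 1210] [595.2 -47.6  18.8] [575.5 -55.3 203.1 130.3   2.7]
scene rest [141 176  56  52 484] [ 535.8 -291.8   10.5] [ 538.1 -295.3   50.5  261.8   83. ]
scene head [142 195  19  18 158] [ 620.7 -311.5   51.1] [ 613.6 -311.4   72.2   36.8    2.1]
scene blue [228 184  43  30 497] [562.6 -54.4  83.3] [572.4 -56.5 123.2 112.7   1.8]
scene screwtop [233 174   4   5  18] [530.2 -99.8 120. ] [ 530.  -100.     5.9    8.3   16.2]
scene screwtop [264 177   4   6  20] [526.2 -14.2 119.7] [526.1 -14.3   4.7   8.7   8.7]
scene screwtop [244 180  10   7  55] [553.2 -55.3 118. ] [550.8 -55.6  21.6  24.7  27.2]
scene pins [233 163   4   6  21] [ 528.3 -100.3  152.1] [ 526.9 -100.4   14.3    8.2   16.1]
scene pins [264 166   5   7  25] [524.7 -14.  152.1] [524.  -14.4  10.6  12.   55. ]
scene board_jar [228 163  43  56 973] [558.9 -54.   94. ] [571.  -53.4 127.9 114.6   6. ]
top red [323 177  10  40 235] [ 5
[... 406 characters left out ...]
0   5  36  79] [ 515.2 -323.8    9.9] [ 519.  -323.5   13.   110.8   85.2]
top head [322 153  13  24 190] [ 622.  -313.    50.5] [ 613.6 -310.5   37.    72.    88.3]
top blue [240 159  11  21 152] [594.2 -55.5  83.5] [594.8 -55.9  65.5  28.9   2.6]
top blue [228 185  38  12 188] [529.4 -61.7  83.1] [530.4 -58.1 111.9  27.5  80.9]
top screwtop [242 177   9   9  57] [549.2 -56.8 118.3] [549.3 -56.8  20.8  23.1  44.7]
top pins [260 184   4   5  17] [ 526.  -100.6  153.9] [ 5.264e+02 -1.003e+02  9.200e+00  8.600e+00  3.000e-01]
top pins [229 186   5   5  16] [522.8 -14.6 153.4] [523.3 -14.9  10.8   9.9  36.2]
top board_jar [227 157  40  42 870] [550.  -56.6  90.1] [571.5 -55.6 123.1 114.8   2.8]
```

View pics/crop.png

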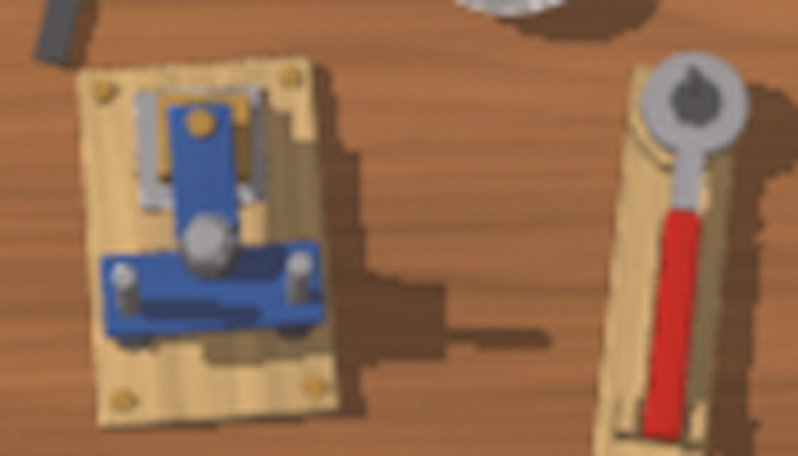

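Measured: the grip point is near (538,-305,41), handle heading -8.8°. The screw is near (550,-56.5,120), jig yaw about +0.04 rad. The crop agrees: screw at (208,243), pins at (125,285) and (300,275). I'll move above the handle, 15 mm forward of the grip point.

>>> {"method": "servo_tool", "body": {"rotation": [[0,0,-0.025],[0,0,-0.05],[0,0,-0.075],[0,0,-0.075],[0,0,-0.075]], "slide": [[0.22,0.18,0],[0.44,0.36,0],[0.66,0.54,0],[0.88,0.72,0],[0.88,0.72,0]], "grip": [1,1,1,1,1]}}

```text
clock: 0.72
position: [375.6, -446.7, 230.9]
ee_rot: [0.073, 0.997, 0.0, -0.0]
contact_force: [0.1, -0.0, -0.1]
gripper_width: 85.8
grasp_force: 0.0
```

>>> {"method": "servo_tool", "body": {"rotation": [[0,0,0],[0,0,0],[0,0,0],[0,0,0],[0,0,0],[0,0,0]], "slide": [[0.22,0.18,-0.1],[0.44,0.36,-0.2],[0.66,0.54,-0.3],[0.88,0.71,-0.3],[0.88,0.71,-0.3],[0.88,0.71,-0.3]], "grip": [1,1,1,1,1,1]}}

```text
clock: 1.48
position: [548.4, -307.5, 170.8]
ee_rot: [0.075, 0.997, 0.0, -0.001]
contact_force: [0.5, 0.1, 0.0]
gripper_width: 85.1
grasp_force: 0.0
```

```bash
cat >> h.py <<'E'
from scipy.spatial.transform import Rotation as Ro
def wristworld(d,st):
    K=np.array(d['camera_matrix']);D=d['depth'];v,u=np.mgrid[:D.shape[0],:D.shape[1]]
    x=(u-K[0,2])/K[0,0];y=(v-K[1,2])/K[1,1];r=np.hypot(x,y)+1e-9
    k=np.tan(np.minimum(r,1.4))/r
    P=np.stack([x*k*D,y*k*D,D],-1);E=np.array(d['hand_eye'])
    return (P@E[:3,:3].T+E[:3,3])@Ro.from_quat(st['ee_rot']).as_matrix().T+st['position']
E
python3 - <<'E'
from h import *
st=read_state();d=get_image('wrist');save('w1.png',d['image'])
print(st['position'],st['ee_rot'],st['joints'],st['clock'])
P=wristworld(d,st);h,sa,v=cv2.split(cv2.cvtColor(d['image'],cv2.COLOR_RGB2HSV));ok=d['depth']>0
X,Y,Z=P[...,0],P[...,1],P[...,2]
box=ok&(X>400)&(X<700)&(Y>-380)&(Y<-230)
for nm,m in (('red',box&((h<6)|(h>174))&(sa>180)&(v>60)&(Z>44)&(Z<56)),('head',box&(sa<60)&(Z>45)&(Z<75)&(X>600)),('rest',box&(Z>6)&(Z<13))):
    p=P[m];r=cv2.minAreaRect(p[:,:2].astype(np.float32));print(nm,len(p),p.mean(0),r)
E
```

```text
[ 548.40130795 -307.50038023  170.81221243] [ 7.53611857e-02  9.97156091e-01  1.43262374e-04 -6.33942054e-04] [-2.54082458e-01  4.37238055e-01 -6.71277255e-02 -6.46727714e-05
 -1.06772917e+00 -1.46754809e+00] 1.475
red 2817 [ 511.25188101 -303.64745768   49.58725002] ((513.5678100585938, -304.0431213378906), (19.613784790039062, 122.12974548339844), 81.00115203857422)
head 2310 [ 634.06652607 -318.72907102   49.95344268] ((660.4737548828125, -296.34405517578125), (132.05487060546875, 59.26703643798828), 42.92560958862305)
rest 7385 [ 503.26990992 -302.38539585    9.93012655] ((517.67431640625, -304.43072509765625), (60.31806564331055, 223.2578125), 81.14240264892578)
```

View pics/w1.png

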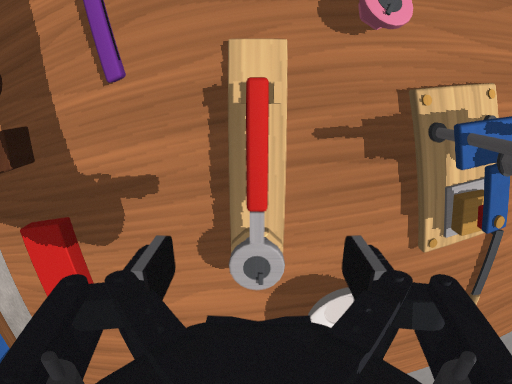

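The wrist view agrees with the estimate: red handle at (257,145), head at (257,265), axis centred between the fingers. Descend and grip.

>>> {"method": "servo_tool", "body": {"rotation": [[0,0,0],[0,0,0],[0,0,0],[0,0,0],[0,0,0]], "slide": [[0.01,0,-0.2],[0.01,0,-0.4],[0.01,0,-0.6],[0.01,0,-0.745],[0.01,0,-0.745]], "grip": [1,1,1,1,1]}}

```text
clock: 2.15
position: [548.2, -307.8, 20.2]
ee_rot: [0.076, 0.997, 0.001, -0.003]
contact_force: [0.5, 0.9, 0.4]
gripper_width: 85.5
grasp_force: 0.0
```

>>> {"method": "servo_tool", "body": {"rotation": [[0,0,0],[0,0,0],[0,0,0],[0,0,0],[0,0,0],[0,0,0],[0,0,0],[0,0,0]], "slide": [[0,0,0],[0,0,0],[0,0,0],[0,0,0],[0,0,0],[0,0,0],[0,0,0],[0,0,0]], "grip": [-1,-1,-1,-1,-1,-1,-1,-1]}}

```text
clock: 3.15
position: [551.7, -307.4, 23.5]
ee_rot: [0.075, 0.997, -0.0, 0.001]
contact_force: [-1.4, -0.5, 6.6]
gripper_width: 19.0
grasp_force: 59.8
```

>>> {"method": "servo_tool", "body": {"rotation": [[0,0,0],[0,0,0],[0,0,0],[0,0,0],[0,0,0],[0,0,0],[0,0,0],[0,0,0]], "slide": [[0,0,0.05],[0,0,0.15],[0,0,0.3],[0,0,0.45],[0,0,0.6],[0,0,0.75],[0,0,0.85],[0,0,0.85]], "grip": [-1,-1,-1,-1,-1,-1,-1,-1]}}

```text
clock: 4.15
position: [551.2, -306.8, 193.1]
ee_rot: [0.075, 0.997, 0.0, 0.001]
contact_force: [-0.1, -0.2, -4.0]
gripper_width: 18.7
grasp_force: 58.8
```

```bash
cat > w.py <<'E'
from h import *
def wrench(name=None):
    st=read_state();d=get_image('wrist')
    if name: save(name,d['image'])
    P=wristworld(d,st);h,sa,v=cv2.split(cv2.cvtColor(d['image'],cv2.COLOR_RGB2HSV));ok=d['depth']>0
    T=(P-st['position'])@Ro.from_quat(st['ee_rot']).as_matrix() # tool frame
    box=ok&(abs(T[...,1])<40)&(T[...,2]<25)&(T[...,2]>-60)
    out=[]
    for nm,m in (('red',box&((h<6)|(h>174))&(sa>180)&(v>60)),('head',box&(sa<60)&(T[...,0]<-40)&(T[...,0]>-200)&(abs(T[...,1])<32))):
        p=T[m];q=P[m]
        if len(p)<20: print(nm,'none');continue
        r=cv2.minAreaRect(p[:,:2].astype(np.float32))
        k=np.polyfit(p[:,0],p[:,2],1)
        print(nm,len(p),'tool mean',p.mean(0).round(1),'rect',np.round(np.r_[r[0],r[1],r[2]],1),'dz/dx',k.round(3),'x',p[:,0].min().round(),p[:,0].max().round(),'world',q.mean(0).round(1))
    print(st['position'].round(1),st['ee_rot'].round(4),st['contact_force'].round(1),st['wrist_torque'].round(2),st['joints'].round(2),st['clock'])
E
python3 -c "
from w import *
wrench('w2.png')"
```

```text
red 12607 tool mean [ 44.9   0.1 -26.4] rect [ 38.3   0.4 123.7  20.5   0.7] dz/dx [-1.0000e-02 -2.5934e+01] x -24.0 100.0 world [ 506.8 -300.   219.4]
head none
[ 551.2 -306.8  193.1] [7.520e-02 9.972e-01 2.000e-04 7.000e-04] [-0.1 -0.2 -4. ] [ 0.02  0.22 -0.04] [-0.25  0.42 -0.03 -0.   -1.11 -1.47] 4.15
```

View pics/w2.png

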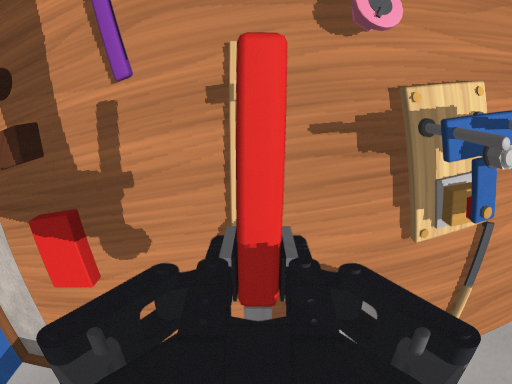

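The wrench hangs level in the grip, handle at (262,170), with the socket axis 84.5 mm ahead of the TCP. I'll carry it over the screw, turned about 0.5 rad CCW of the jig axis.

>>> {"method": "servo_tool", "body": {"rotation": [[0,0,0.02],[0,0,0.04],[0,0,0.06],[0,0,0.08],[0,0,0.1],[0,0,0.112],[0,0,0.112],[0,0,0.112]], "slide": [[-0.06,0.15,0],[-0.12,0.3,0],[-0.18,0.45,0],[-0.24,0.6,0],[-0.3,0.75,0],[-0.36,0.9,0],[-0.37,0.98,0],[-0.37,0.98,0]], "grip": [-1,-1,-1,-1,-1,-1,-1,-1]}}

```text
clock: 5.2
position: [476.6, -110.3, 191.5]
ee_rot: [-0.274, 0.962, 0.0, -0.001]
contact_force: [-0.1, -0.1, -5.8]
gripper_width: 19.0
grasp_force: 59.5
```

>>> {"method": "servo_tool", "body": {"rotation": [[0,0,0],[0,0,0],[0,0,0]], "slide": [[0,0.055,0],[0,0.055,0],[0,0.055,0]], "grip": [-1,-1,-1]}}

```text
clock: 5.58
position: [477.2, -100.3, 192.1]
ee_rot: [-0.273, 0.962, -0.0, -0.0]
contact_force: [0.2, 0.4, -4.2]
gripper_width: 18.8
grasp_force: 59.6
```

```bash
python3 - <<'E'
from w import *
wrench()
for n in('scene','top'):
    d=get_image(n);P=world(d);X,Y,Z=P[...,0],P[...,1],P[...,2];h,sa,v=cv2.split(cv2.cvtColor(d['image'],cv2.COLOR_RGB2HSV))
    if n=='scene': save('s2.png',cv2.resize(d['image'][120:260,170:340],None,fx=4,fy=4,interpolation=cv2.INTER_CUBIC))
    m=(d['depth']>0)&(Z>205)&(Z<232)&(X>500)&(X<620)&(Y>-110)&(Y<0)&(sa<70)
    p=P[m]
    if len(p)>10: print(n,len(p),p.mean(0),np.percentile(p[:,2],[5,50,95]),cv2.minEnclosingCircle(p[:,:2].astype(np.float32)),p.min(0),p.max(0))
    m=(d['depth']>0)&(Z>112)&(Z<125)&(X>535)&(X<570)&(Y>-80)&(Y<-30)&(sa<90);p=P[m]
    if len(p)>10: print(n,'screw',len(p),p.mean(0))
E
```

```text
red 12589 tool mean [ 45.3   0.  -26.4] rect [ 38.2  -0.  124.6  20.4   0.3] dz/dx [-9.0000e-03 -2.6017e+01] x -24.0 100.0 world [ 438.7 -124.1  218.6]
head none
[ 477.2 -100.3  192.1] [-2.729e-01  9.620e-01 -0.000e+00 -2.000e-04] [ 0.2  0.4 -4.2] [-0.11  0.21 -0.03] [ 0.13  0.19 -0.38  0.   -1.01 -1.14] 5.575
scene 313 [553.15740287 -57.14468107 216.99770367] [209.0745288  218.14579493 220.84067966] ((539.58154296875, -63.52649688720703), 45.584861755371094) [500.28340836 -90.92216411 205.94859568] [580.69848796 -27.45018546 222.58683789]
scene screw 55 [553.52418646 -55.60042437 118.01319012]
```

View pics/s2.png

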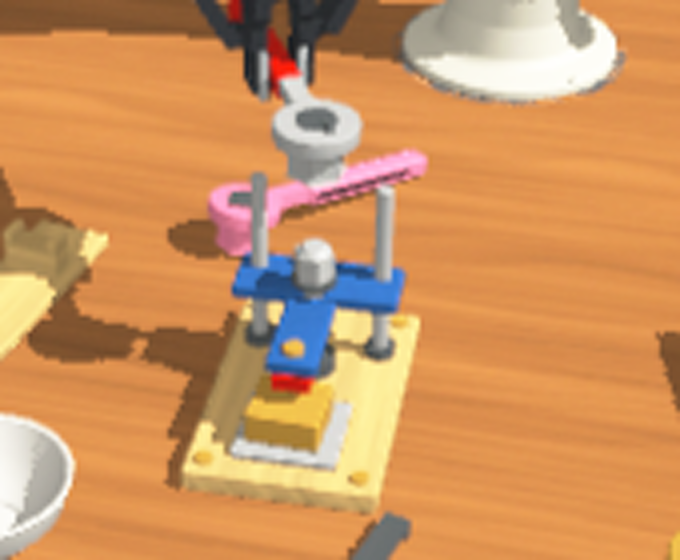

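The scene view shows the head centred above the screw, between the pins: head at (316,130), screw at (314,255). Descend to just above, then slowly.

>>> {"method": "servo_tool", "body": {"rotation": [[0,0,0],[0,0,0],[0,0,0],[0,0,0]], "slide": [[0,0,-0.12],[0,0,-0.22],[0,0,-0.26],[0,0,-0.26]], "grip": [-1,-1,-1,-1]}}

```text
clock: 6.22
position: [477.1, -100.3, 140.2]
ee_rot: [-0.273, 0.962, -0.0, -0.0]
contact_force: [-0.5, 0.1, -3.6]
gripper_width: 18.8
grasp_force: 59.5
```

>>> {"method": "servo_tool", "body": {"rotation": [[0,0,0],[0,0,0],[0,0,0],[0,0,0],[0,0,0]], "slide": [[0,0,-0.01],[0,0,-0.02],[0,0,-0.03],[0,0,-0.04],[0,0,-0.04]], "grip": [-1,-1,-1,-1,-1]}}

```text
clock: 6.85
position: [477.0, -100.1, 132.1]
ee_rot: [-0.273, 0.962, 0.0, -0.0]
contact_force: [0.1, 0.2, -4.1]
gripper_width: 19.0
grasp_force: 59.5
```

```bash
python3 - <<'E'
from w import *
wrench()
d=get_image('scene');P=world(d);X,Y,Z=P[...,0],P[...,1],P[...,2];h,sa,v=cv2.split(cv2.cvtColor(d['image'],cv2.COLOR_RGB2HSV))
m=(d['depth']>0)&(Z>140)&(Z<175)&(X>540)&(X<620)&(Y>-105)&(Y<-15)&(sa<70)
p=P[m];print(p.mean(0),p.min(0),p.max(0))
E
```

```text
red 12545 tool mean [ 45.2   0.1 -26.4] rect [ 38.1   0.2 123.8  20.3   0.5] dz/dx [-9.0000e-03 -2.6007e+01] x -24.0 100.0 world [ 438.5 -123.8  158.6]
head none
[ 477.  -100.1  132.1] [-2.731e-01  9.620e-01  1.000e-04 -2.000e-04] [ 0.1  0.2 -4.1] [-0.08  0.22 -0.01] [ 0.13  0.26 -0.46 -0.   -0.85 -1.14] 6.85
[562.86379216 -53.4200153  156.76537248] [540.00994131 -82.73393989 145.69346436] [581.39470014 -26.28976307 164.09733639]
```

>>> {"method": "servo_tool", "body": {"rotation": [[0,0,0],[0,0,0],[0,0,0],[0,0,0]], "slide": [[0,0,-0.01],[0,0,-0.02],[0,0,-0.03],[0,0,-0.03]], "grip": [-1,-1,-1,-1]}}

```text
clock: 7.45
position: [476.7, -100.5, 126.6]
ee_rot: [-0.273, 0.962, -0.0, -0.0]
contact_force: [-2.3, -2.9, 1.3]
gripper_width: 19.0
grasp_force: 60.4
```

>>> {"method": "servo_tool", "body": {"rotation": [[0,0,0],[0,0,0],[0,0,0]], "slide": [[0,0,-0.007],[0,0,-0.014],[0,0,-0.014]], "grip": [-1,-1,-1]}}

```text
clock: 7.82
position: [476.7, -100.9, 125.0]
ee_rot: [-0.273, 0.962, -0.001, -0.0]
contact_force: [-6.8, -4.7, 10.1]
gripper_width: 18.8
grasp_force: 61.5
```

```bash
cat > arc.py <<'E'
import numpy as np,sys,json
# usage: arc.py cmdx cmdy phi0 C_x C_y phi1 phi2 ...
a=list(map(float,sys.argv[1:]));x,y,p0,cx,cy=a[:5];R=84.5
for p in a[5:]:
    q=np.radians(p);print(p,'rot',round((p-p0)/360,4),'slide',[round((cx+R*np.cos(q)-x)/200,4),round((cy+R*np.sin(q)-y)/200,4)])
E
python3 arc.py 477.1 -100.1 211.7 548.8 -56.7 211.7 208 204 200 196 192 188 184 180 176; python3 -c "
from h import *
print(read_state())"
```

```text
211.7 rot 0.0 slide [np.float64(-0.001), np.float64(-0.005)]
208.0 rot -0.0103 slide [np.float64(-0.0145), np.float64(0.0186)]
204.0 rot -0.0214 slide [np.float64(-0.0275), np.float64(0.0452)]
200.0 rot -0.0325 slide [np.float64(-0.0385), np.float64(0.0725)]
196.0 rot -0.0436 slide [np.float64(-0.0476), np.float64(0.1005)]
192.0 rot -0.0547 slide [np.float64(-0.0548), np.float64(0.1292)]
188.0 rot -0.0658 slide [np.float64(-0.0599), np.float64(0.1582)]
184.0 rot -0.0769 slide [np.float64(-0.063), np.float64(0.1875)]
180.0 rot -0.0881 slide [np.float64(-0.064), np.float64(0.217)]
176.0 rot -0.0992 slide [np.float64(-0.063), np.float64(0.2465)]
{'clock': 7.825, 'joints': array([ 0.12632168,  0.2643917 , -0.47221841,  0.00163465, -0.83447156,
       -1.14448531]), 'joint_vel': array([-0.00200432, -0.00245971, -0.00106892, -0.00128917,  0.00043491,
       -0.00086375]), 'joint_efforts': array([  2.58212596, -24.20830071,  15.8941716 ,   2.54732028,
         1.7476647 ,  -0.03933112]), 'position': array([ 476.67141389, -100.91048926,  125.00727324]), 'ee_rot': array([-2.73341643e-01,  9.61916815e-01, -5.77393926e-04, -2.31554515e-04]), 'contact_force': array([-6.84233605, -4.65999419, 10.09296647]), 'wrist_torque': array([-0.78261349,  1.67737509,  0.04404508]), 'grasp_force': 61.514872312545776, 'gripper_width': 18.82168874779522}
```

>>> {"method": "servo_tool", "body": {"rotation": [[0,0,-0.0103],[0,0,-0.0214],[0,0,-0.0325],[0,0,-0.0325]], "slide": [[-0.0145,0.0186,0.002],[-0.0275,0.0452,0.002],[-0.0385,0.0725,0.002],[-0.0385,0.0725,0.002]], "grip": [-1,-1,-1,-1]}}

```text
clock: 8.32
position: [468.8, -86.0, 124.6]
ee_rot: [-0.173, 0.985, -0.0, -0.0]
contact_force: [-4.9, -3.2, 5.8]
gripper_width: 19.1
grasp_force: 60.9
```

```bash
python3 arc.py 469.4 -85.6 200 548.4 -57 196 192 188 184 180 176 172 168 164
```

```text
196.0 rot -0.0111 slide [np.float64(-0.0111), np.float64(0.0265)]
192.0 rot -0.0222 slide [np.float64(-0.0183), np.float64(0.0552)]
188.0 rot -0.0333 slide [np.float64(-0.0234), np.float64(0.0842)]
184.0 rot -0.0444 slide [np.float64(-0.0265), np.float64(0.1135)]
180.0 rot -0.0556 slide [np.float64(-0.0275), np.float64(0.143)]
176.0 rot -0.0667 slide [np.float64(-0.0265), np.float64(0.1725)]
172.0 rot -0.0778 slide [np.float64(-0.0234), np.float64(0.2018)]
168.0 rot -0.0889 slide [np.float64(-0.0183), np.float64(0.2308)]
164.0 rot -0.1 slide [np.float64(-0.0111), np.float64(0.2595)]
```

>>> {"method": "servo_tool", "body": {"rotation": [[0,0,-0.0111],[0,0,-0.0222],[0,0,-0.0222]], "slide": [[-0.0111,0.0265,-0.003],[-0.0183,0.0552,-0.003],[-0.0183,0.0552,-0.003]], "grip": [-1,-1,-1]}}

```text
clock: 8.7
position: [465.3, -74.3, 123.2]
ee_rot: [-0.104, 0.995, 0.0, -0.0]
contact_force: [-1.0, -1.3, -4.5]
gripper_width: 18.8
grasp_force: 59.8
```

>>> {"method": "servo_tool", "body": {"rotation": [[0,0,-0.0111],[0,0,-0.0222],[0,0,-0.0222]], "slide": [[-0.0052,0.029,0],[-0.0082,0.0583,0],[-0.0082,0.0583,0]], "grip": [-1,-1,-1]}}

```text
clock: 9.07
position: [464.1, -62.6, 122.7]
ee_rot: [-0.036, 0.999, 0.0, -0.0]
contact_force: [0.2, -0.8, -3.9]
gripper_width: 18.6
grasp_force: 59.6
```

>>> {"method": "servo_tool", "body": {"rotation": [[0,0,-0.0111],[0,0,-0.0222],[0,0,-0.0222]], "slide": [[-0.001,0.0295,-0.002],[0,0.059,-0.002],[0,0.059,-0.002]], "grip": [-1,-1,-1]}}

```text
clock: 9.45
position: [464.3, -50.8, 122.6]
ee_rot: [0.033, 0.999, 0.0, 0.0]
contact_force: [0.1, 0.3, -4.0]
gripper_width: 19.0
grasp_force: 59.6
```

The vertical force vanished, so the hexagons came into step. Press down gently.

>>> {"method": "servo_tool", "body": {"rotation": [[0,0,0],[0,0,0],[0,0,0],[0,0,0]], "slide": [[0,0,-0.005],[0,0,-0.01],[0,0,-0.015],[0,0,-0.015]], "grip": [-1,-1,-1,-1]}}

```text
clock: 9.95
position: [464.0, -51.2, 119.8]
ee_rot: [0.035, 0.999, -0.0, -0.0]
contact_force: [0.2, -0.1, -3.5]
gripper_width: 18.7
grasp_force: 59.6
```

>>> {"method": "servo_tool", "body": {"rotation": [[0,0,0],[0,0,0],[0,0,0],[0,0,0]], "slide": [[0,0,-0.01],[0,0,-0.02],[0,0,-0.025],[0,0,-0.025]], "grip": [-1,-1,-1,-1]}}

```text
clock: 10.45
position: [464.1, -51.1, 114.8]
ee_rot: [0.035, 0.999, -0.0, -0.0]
contact_force: [0.3, 0.4, -4.6]
gripper_width: 19.1
grasp_force: 59.6
```

>>> {"method": "servo_tool", "body": {"rotation": [[0,0,0],[0,0,0],[0,0,0],[0,0,0]], "slide": [[0,0,-0.005],[0,0,-0.01],[0,0,-0.01],[0,0,-0.01]], "grip": [-1,-1,-1,-1]}}

```text
clock: 10.95
position: [464.1, -51.1, 112.9]
ee_rot: [0.035, 0.999, -0.0, 0.0]
contact_force: [-0.5, 0.8, -4.5]
gripper_width: 18.9
grasp_force: 59.6
```

>>> {"method": "servo_tool", "body": {"rotation": [[0,0,0],[0,0,0],[0,0,0],[0,0,0]], "slide": [[0,0,-0.004],[0,0,-0.008],[0,0,-0.011],[0,0,-0.011]], "grip": [-1,-1,-1,-1]}}

```text
clock: 11.45
position: [464.2, -51.1, 111.2]
ee_rot: [0.035, 0.999, -0.0, 0.0]
contact_force: [-3.4, 0.5, 3.5]
gripper_width: 19.0
grasp_force: 60.4
```

Seated: TCP at 111.2 with 8 N net upward force. Now the arc rows for the strokes.

```bash
cat > tq.py <<'E'
from h import *
C=np.array([548.2,-57.])
def tq():
    s=read_state();r=(s['position'][:2]-C)/1000;F=s['contact_force'];q=s['ee_rot']
    phi=np.degrees(2*np.arctan2(q[1],q[0]))%360
    print('T',round(r[0]*F[1]-r[1]*F[0]+s['wrist_torque'][2],3),'F',F.round(1),'M',s['wrist_torque'].round(2),'phi',phi.round(2),'pos',s['position'].round(1),'R',np.hypot(*r).round(4),'q',s['joints'][5].round(2),s['clock'])
if __name__=='__main__': tq()
E
sed -i "s/\[round(\(.*\),4),round(\(.*\),4)\])/[float(round(\1,3)),float(round(\2,3))])/" arc.py
python3 arc.py 464.1 -51.1 176 548.1 -57 168 160 152 146; echo; python3 arc.py 478 -9.7 146 548.1 -57 154 162 170 178 186 194 202 210 218 220; python3 tq.py
```

```text
168.0 rot -0.0222 slide [0.007, 0.058]
160.0 rot -0.0444 slide [0.023, 0.115]
152.0 rot -0.0667 slide [0.047, 0.169]
146.0 rot -0.0833 slide [0.07, 0.207]

154.0 rot 0.0222 slide [-0.029, -0.051]
162.0 rot 0.0444 slide [-0.051, -0.106]
170.0 rot 0.0667 slide [-0.066, -0.163]
178.0 rot 0.0889 slide [-0.072, -0.222]
186.0 rot 0.1111 slide [-0.07, -0.281]
194.0 rot 0.1333 slide [-0.059, -0.339]
202.0 rot 0.1556 slide [-0.041, -0.395]
210.0 rot 0.1778 slide [-0.015, -0.448]
218.0 rot 0.2 slide [0.018, -0.497]
220.0 rot 0.2056 slide [0.027, -0.508]
T 0.022 F [-3.4  0.5  3.5] M [0.07 0.67 0.04] phi 176.04 pos [464.2 -51.1 111.2] R 0.0842 q -1.88 11.45
```

>>> {"method": "servo_tool", "body": {"rotation": [[0,0,-0.0222],[0,0,-0.0444],[0,0,-0.0667],[0,0,-0.0833],[0,0,-0.0833]], "slide": [[0.007,0.058,0.001],[0.023,0.115,0.001],[0.047,0.169,0.001],[0.07,0.207,0.001],[0.07,0.207,0.001]], "grip": [-1,-1,-1,-1,-1]}}

```text
clock: 12.08
position: [478.4, -9.8, 111.2]
ee_rot: [0.291, 0.957, -0.0, 0.0]
contact_force: [-2.0, -1.9, 1.5]
gripper_width: 19.0
grasp_force: 60.4
```

```bash
python3 tq.py
```

```text
T 0.183 F [-2.  -1.9  1.5] M [-0.63  0.32 -0.04] phi 146.15 pos [478.4  -9.8 111.2] R 0.0843 q -2.48 12.075
```

```bash
python3 arc.py 478.1 -9.7 146 548.1 -57 156 166 176 186 196 206 216 220; echo; python3 arc.py 483.4 -111.3 220 548.1 -57 210 200 190 180 170 160 150 144
```

```text
156.0 rot 0.0278 slide [-0.036, -0.065]
166.0 rot 0.0556 slide [-0.06, -0.134]
176.0 rot 0.0833 slide [-0.071, -0.207]
186.0 rot 0.1111 slide [-0.07, -0.281]
196.0 rot 0.1389 slide [-0.056, -0.353]
206.0 rot 0.1667 slide [-0.03, -0.422]
216.0 rot 0.1944 slide [0.008, -0.485]
220.0 rot 0.2056 slide [0.026, -0.508]

210.0 rot -0.0278 slide [-0.042, 0.06]
200.0 rot -0.0556 slide [-0.074, 0.127]
190.0 rot -0.0833 slide [-0.093, 0.198]
180.0 rot -0.1111 slide [-0.099, 0.272]
170.0 rot -0.1389 slide [-0.093, 0.345]
160.0 rot -0.1667 slide [-0.074, 0.416]
150.0 rot -0.1944 slide [-0.042, 0.483]
144.0 rot -0.2111 slide [-0.018, 0.52]
```

>>> {"method": "servo_tool", "body": {"rotation": [[0,0,0.0278],[0,0,0.0556],[0,0,0.0833],[0,0,0.1111],[0,0,0.1389],[0,0,0.1667],[0,0,0.1944],[0,0,0.2056]], "slide": [[-0.036,-0.065,0],[-0.06,-0.134,0],[-0.071,-0.207,0],[-0.07,-0.281,0],[-0.056,-0.353,0],[-0.03,-0.422,0],[0.008,-0.485,0],[0.026,-0.508,0]], "grip": [-1,-1,-1,-1,-1,-1,-1,-1]}}

```text
clock: 13.08
position: [482.9, -112.3, 111.2]
ee_rot: [-0.345, 0.939, 0.0, -0.0]
contact_force: [-3.9, -1.0, 3.6]
gripper_width: 19.1
grasp_force: 60.5
```

>>> {"method": "servo_tool", "body": {"rotation": [[0,0,-0.0278],[0,0,-0.0556],[0,0,-0.0833],[0,0,-0.1111],[0,0,-0.1389]], "slide": [[-0.042,0.06,0],[-0.074,0.127,0],[-0.093,0.198,0],[-0.099,0.272,0],[-0.093,0.345,0]], "grip": [-1,-1,-1,-1,-1]}}

```text
clock: 13.7
position: [464.9, -42.3, 111.4]
ee_rot: [0.088, 0.996, -0.0, 0.001]
contact_force: [-0.2, -2.3, 0.2]
gripper_width: 18.9
grasp_force: 60.0
```

```bash
python3 - <<'E'
from tq import *
tq()
d=get_image('scene');P=world(d);X,Y,Z=P[...,0],P[...,1],P[...,2];h,sa,v=cv2.split(cv2.cvtColor(d['image'],cv2.COLOR_RGB2HSV))
b=(d['depth']>0)&(X>580)&(X<680)&(Y>-90)&(Y<-20)
red=b&((h<6)|(h>174))&(sa>180)&(Z>40)&(Z<80);p=P[red];print('pad',len(p),p.min(0),p.max(0))
save('s3.png',cv2.resize(d['image'][120:260,170:340],None,fx=4,fy=4,interpolation=cv2.INTER_CUBIC))
E
```

```text
T 0.298 F [-0.2 -2.3  0.2] M [-0.76 -0.16  0.1 ] phi 169.88 pos [464.9 -42.3 111.4] R 0.0846 q -2.01 13.7
pad 31 [626.39606892 -64.78464758  57.98282669] [634.45796134 -40.7435269   68.831609  ]
```

View pics/s3.png

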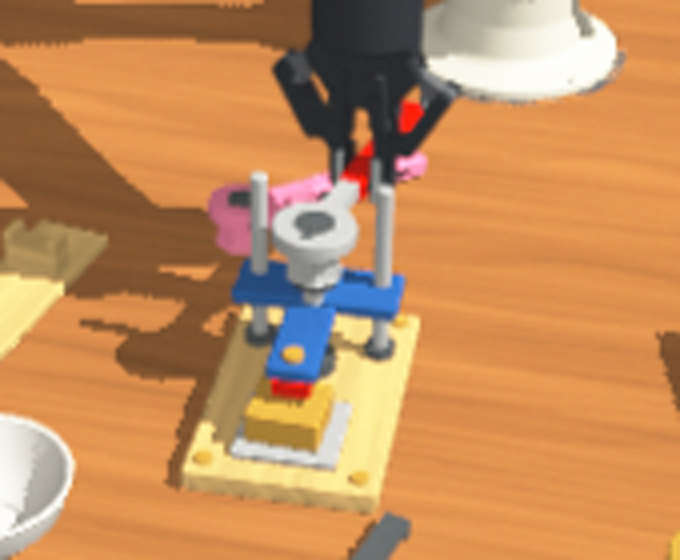

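The scene view shows the socket well over the screw at (315,230), between the pins, with the pad at (290,388) not yet down. Measured torque is about 0.3, the free-running level, so continue.

>>> {"method": "servo_tool", "body": {"rotation": [[0,0,-0.0222],[0,0,-0.0444],[0,0,-0.0611],[0,0,-0.0722]], "slide": [[0.013,0.057,-0.001],[0.032,0.111,-0.001],[0.056,0.148,-0.001],[0.075,0.175,-0.001]], "grip": [-1,-1,-1,-1]}}

```text
clock: 14.25
position: [479.9, -7.6, 111.1]
ee_rot: [0.307, 0.952, -0.0, 0.0]
contact_force: [-1.9, -2.3, 3.9]
gripper_width: 19.0
grasp_force: 60.4
```

```bash
python3 - <<'E'
from tq import *
tq()
d=get_image('scene');P=world(d);X,Y,Z=P[...,0],P[...,1],P[...,2];h,sa,v=cv2.split(cv2.cvtColor(d['image'],cv2.COLOR_RGB2HSV))
b=(d['depth']>0)&(X>580)&(X<680)&(Y>-90)&(Y<-20)
red=b&((h<6)|(h>174))&(sa>180)&(Z>40)&(Z<80);p=P[red];print('pad',len(p),p.min(0),p.max(0),p.mean(0))
bl=b&(h>100)&(h<130)&(sa>120)&(X<630);p=P[bl];print('strap top',len(p),np.percentile(p[:,2],[10,50,90]))
E
python3 arc.py 479.7 -7.3 144 548.1 -57 154 164 174 184 194 204 214 220
```

```text
T 0.317 F [-1.9 -2.3  3.9] M [-0.8   0.5   0.07] phi 144.2 pos [479.9  -7.6 111.1] R 0.0843 q -2.52 14.25
pad 30 [627.91993298 -64.61261402  56.19780123] [634.80373623 -40.25941667  66.50423503] [631.24445738 -53.01800367  61.3918266 ]
strap top 134 [73.47519607 76.16128901 78.25481521]
154.0 rot 0.0278 slide [-0.038, -0.063]
164.0 rot 0.0556 slide [-0.064, -0.132]
174.0 rot 0.0833 slide [-0.078, -0.204]
184.0 rot 0.1111 slide [-0.079, -0.278]
194.0 rot 0.1389 slide [-0.068, -0.351]
204.0 rot 0.1667 slide [-0.044, -0.42]
214.0 rot 0.1944 slide [-0.008, -0.485]
220.0 rot 0.2111 slide [0.018, -0.52]
```

>>> {"method": "servo_tool", "body": {"rotation": [[0,0,0.0278],[0,0,0.0556],[0,0,0.0833],[0,0,0.1111],[0,0,0.1389],[0,0,0.1667],[0,0,0.1944],[0,0,0.2111]], "slide": [[-0.038,-0.063,0],[-0.064,-0.132,0],[-0.078,-0.204,0],[-0.079,-0.278,0],[-0.068,-0.351,0],[-0.044,-0.42,0],[-0.008,-0.485,0],[0.018,-0.52,0]], "grip": [-1,-1,-1,-1,-1,-1,-1,-1]}}

```text
clock: 15.3
position: [483.0, -112.5, 111.1]
ee_rot: [-0.346, 0.938, -0.0, -0.0]
contact_force: [-2.3, -0.3, 4.4]
gripper_width: 19.0
grasp_force: 60.6
```

>>> {"method": "servo_tool", "body": {"rotation": [[0,0,-0.0278],[0,0,-0.0556],[0,0,-0.0833],[0,0,-0.0972],[0,0,-0.1111]], "slide": [[-0.042,0.06,0],[-0.074,0.127,0],[-0.093,0.198,0],[-0.098,0.235,0],[-0.099,0.272,0]], "grip": [-1,-1,-1,-1,-1]}}

```text
clock: 15.92
position: [463.4, -57.4, 111.2]
ee_rot: [-0.001, 1.0, -0.0, 0.0]
contact_force: [-1.7, -1.3, 2.3]
gripper_width: 19.0
grasp_force: 60.3
```

```bash
cat >> tq.py <<'E'
def strap():
    d=get_image('scene');P=world(d);X,Y,Z=P[...,0],P[...,1],P[...,2];h,sa,v=cv2.split(cv2.cvtColor(d['image'],cv2.COLOR_RGB2HSV))
    b=(d['depth']>0)&(X>580)&(X<680)&(Y>-90)&(Y<-20)
    bl=b&(h>100)&(h<130)&(sa>120)&(X<630);p=P[bl];print('strap top',len(p),np.percentile(p[:,2],[10,50,90]))
E
python3 -c "
from tq import *
tq();strap()"; python3 arc.py 463.5 -57.1 180 548.1 -57 177 174 171 168 165 162 159 156 153 150 147 144
```

```text
T 0.267 F [-1.7 -1.3  2.3] M [-0.62  0.39  0.16] phi 180.17 pos [463.4 -57.4 111.2] R 0.0848 q -1.79 15.925
strap top 127 [70.49789613 73.31748935 75.41552228]
177.0 rot -0.0083 slide [0.001, 0.023]
174.0 rot -0.0167 slide [0.003, 0.045]
171.0 rot -0.025 slide [0.006, 0.067]
168.0 rot -0.0333 slide [0.01, 0.088]
165.0 rot -0.0417 slide [0.015, 0.11]
162.0 rot -0.05 slide [0.021, 0.131]
159.0 rot -0.0583 slide [0.029, 0.152]
156.0 rot -0.0667 slide [0.037, 0.172]
153.0 rot -0.075 slide [0.047, 0.192]
150.0 rot -0.0833 slide [0.057, 0.212]
147.0 rot -0.0917 slide [0.069, 0.231]
144.0 rot -0.1 slide [0.081, 0.249]
```

Strap sunk about 10 mm; contact should be near. Proceed slowly.

>>> {"method": "servo_tool", "body": {"rotation": [[0,0,-0.0083],[0,0,-0.0167],[0,0,-0.025],[0,0,-0.0333]], "slide": [[0.001,0.023,0],[0.003,0.045,0],[0.006,0.067,0],[0.01,0.088,0]], "grip": [-1,-1,-1,-1]}}

```text
clock: 16.48
position: [465.2, -40.1, 111.1]
ee_rot: [0.102, 0.995, -0.0, -0.0]
contact_force: [-2.8, -3.7, 3.6]
gripper_width: 19.1
grasp_force: 60.4
```

```bash
python3 -c "
from tq import *
tq();strap()"; python3 arc.py 465.5 -39.5 168 548.1 -57 166 164 162 160 158 156 154 152 150
```

```text
T 0.604 F [-2.8 -3.7  3.6] M [-1.03  0.55  0.25] phi 168.29 pos [465.2 -40.1 111.1] R 0.0847 q -2.04 16.475
strap top 129 [70.41898188 72.59714054 74.22061554]
166.0 rot -0.0056 slide [0.003, 0.015]
164.0 rot -0.0111 slide [0.007, 0.029]
162.0 rot -0.0167 slide [0.011, 0.043]
160.0 rot -0.0222 slide [0.016, 0.057]
158.0 rot -0.0278 slide [0.021, 0.071]
156.0 rot -0.0333 slide [0.027, 0.084]
154.0 rot -0.0389 slide [0.033, 0.098]
152.0 rot -0.0444 slide [0.04, 0.111]
150.0 rot -0.05 slide [0.047, 0.124]
```

Torque is now about 0.6; confirm with a very slow small motion.

>>> {"method": "servo_tool", "body": {"rotation": [[0,0,-0.0014],[0,0,-0.0028]], "slide": [[0.001,0.004,0],[0.002,0.007,0]], "grip": [-1,-1]}}

```text
clock: 16.77
position: [465.6, -38.7, 111.0]
ee_rot: [0.111, 0.994, -0.0, -0.0]
contact_force: [-4.0, -4.3, 4.9]
gripper_width: 18.9
grasp_force: 60.5
```

```bash
python3 -c "
from tq import *
tq();strap();tq();strap();tq();strap();tq()"
```

```text
T 0.776 F [-4.  -4.3  4.9] M [-1.01  0.79  0.35] phi 167.29 pos [465.6 -38.7 111. ] R 0.0846 q -2.06 16.775
strap top 129 [70.50399075 72.50499717 74.61110572]
T 0.662 F [-4.2 -4.3  5.4] M [-1.11  0.77  0.23] phi 167.23 pos [465.6 -38.6 111. ] R 0.0846 q -2.06 16.825
strap top 131 [70.00691003 72.55151114 74.47685064]
T 0.594 F [-3.6 -3.8  5.4] M [-1.18  0.7   0.22] phi 167.23 pos [465.6 -38.6 110.9] R 0.0847 q -2.06 16.875
strap top 125 [70.30613386 72.64786071 74.5127182 ]
T 0.535 F [-3.7 -3.1  4.7] M [-1.23  0.71  0.21] phi 167.23 pos [465.6 -38.6 110.9] R 0.0846 q -2.06 16.925
```

Moving torque is about 0.65 N·m with the pad down. Unload slightly, open, and lift straight off.

>>> {"method": "servo_tool", "body": {"rotation": [[0,0,0.0025],[0,0,0.0025],[0,0,0.0025],[0,0,0.0025],[0,0,0.0025],[0,0,0.0025],[0,0,0.0025],[0,0,0.0025]], "slide": [[-0.001,-0.006,0.003],[-0.001,-0.006,0.003],[-0.001,-0.006,0.003],[-0.001,-0.006,0.003],[-0.001,-0.006,0.003],[-0.001,-0.006,0.003],[-0.001,-0.006,0.003],[-0.001,-0.006,0.003]], "grip": [-1,-1,1,1,1,1,1,1]}}

```text
clock: 17.92
position: [465.8, -39.0, 111.3]
ee_rot: [0.105, 0.994, 0.0, 0.0]
contact_force: [0.2, -0.2, 0.4]
gripper_width: 85.0
grasp_force: 0.0
```

>>> {"method": "servo_tool", "body": {"rotation": [[0,0,0],[0,0,0],[0,0,0],[0,0,0],[0,0,0],[0,0,0]], "slide": [[0,0,0.05],[0,0,0.15],[0,0,0.35],[0,0,0.55],[-0.2,0,0.65],[-0.2,0,0.65]], "grip": [1,1,1,1,1,1]}}

```text
clock: 18.68
position: [424.9, -39.1, 243.9]
ee_rot: [0.105, 0.995, 0.001, 0.002]
contact_force: [-0.2, 0.6, -0.5]
gripper_width: 85.4
grasp_force: 0.0
```

```bash
python3 - <<'E'
from tq import *
tq();strap()
s=get_image('scene')
save('s4.png',cv2.resize(s['image'][120:260,170:340],None,fx=4,fy=4,interpolation=cv2.INTER_CUBIC))
d=s;P=world(d);X,Y,Z=P[...,0],P[...,1],P[...,2];h,sa,v=cv2.split(cv2.cvtColor(d['image'],cv2.COLOR_RGB2HSV))
m=(d['depth']>0)&(Z>110)&(Z<175)&(X>535)&(X<620)&(Y>-90)&(Y<-25)&(sa<70);p=P[m];print('head',p.min(0),p.max(0),np.percentile(p[:,2],[50,90]))
m=(d['depth']>0)&(Z>125)&(Z<150)&(X>400)&(X<520)&(Y>-90)&(Y<40)&((h<6)|(h>174))&(sa>180);p=P[m];k=np.polyfit(p[:,0],p[:,2],1);print('handle',len(p),p.mean(0),k)
E
```

```text
T -0.078 F [-0.2  0.6 -0.5] M [ 0.03 -0.03 -0.01] phi 167.98 pos [424.9 -39.1 243.9] R 0.1246 q -2.07 18.675
strap top 131 [70.24875039 72.63547845 74.1897163 ]
head [535.25047429 -84.22911039 110.24725769] [579.35734515 -27.30377777 145.95356426] [137.60070215 140.5624613 ]
handle 117 [444.22398856 -43.57083365 137.20998247] [1.65091361e-03 1.36476607e+02]
```

View pics/s4.png

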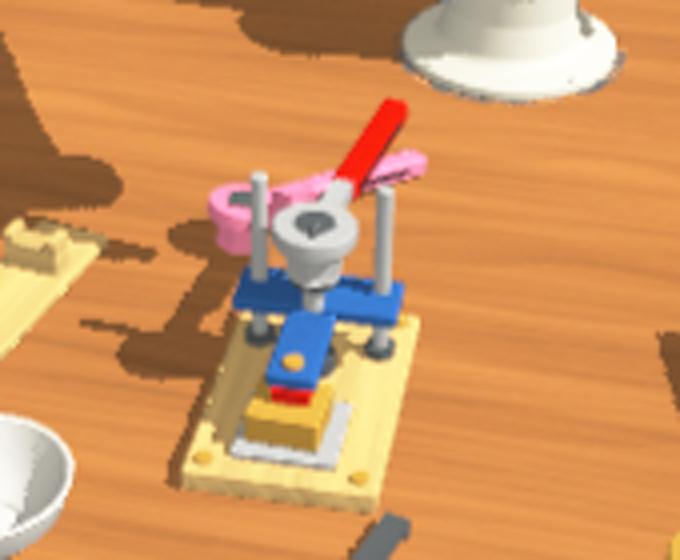

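The last view shows the wrench level and fully seated at (315,235): handle top at 137 mm, against 138 expected. The pad is on the block at (290,395).

```bash
python3 -c "
from bench import job_done
print(job_done())"
```

```text
the job is handed in; nothing more can be done
None
```

I handed the job in at about 19 s: the wrench is fully seated on the screw and released, and the red pad grips the brass block at about 0.65 N m, measured moving slowly; I saw nothing else disturbed.

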